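# Switch the filter selector to its sound key

## Robot

A 7-joint arm with a two-finger parallel gripper is mounted at the origin on the work surface; the furniture and walls round the work are solid. World frame = base frame: x ahead of the robot, y to its left, z up, the work surface at z = 0. Lengths are in m, angles in rad, forces in N, time in s.
With the tool pointing down it reaches from about 0.425 to 0.875 m from the base axis. Payload 4.7 kg.
Tool frame: the origin (TCP) lies on the front face of the gripper's body, between the roots of the fingers; the fingertips stand 70 mm ahead of it and the grasp point (between the pads) lies 51 mm ahead of it; z points along the fingers, y is the line along which they close (so a half turn about z gives the same grasp; the last joint's range is limited). The gripper opens to 87 mm and grips with 3 to 60 N. Pads are 19 mm wide; open, the fingers measure 117 mm over their backs; the gripper's body (75 mm by 190 mm) begins 51 mm behind the grasp point.
Start: joints at [1.262, 0.321, -0.07, 1.45, 0.023, 1.371, -0.057], TCP at [0.206, -0.616, 0.292] pointing down, gripper open.
Joint ranges: [-2.86, 2.86], [-0.3, 2.09], [-1.38, 1.24], [0.06, 2.45], [-1.56, 4.7], [0.09, 2.05], [-2.69, 2.69]. Speed limits (rad/s): [2.57, 2.57, 3.14, 3.14, 3.14, 3.14, 3.14].

## Interface

Orientations are given as [roll, pitch, yaw] about the fixed x, y, z axes, in that order (R = Rz(yaw) Ry(pitch) Rx(roll)).
In Python, from station import r gives the robot as it stands. The module is installed in compiled form; this text tells all that it offers.
- The arm moves only by the shell command python3 -m pendant 'ROWS' [FORCE]. ROWS is JSON, a list of rows, each a list of 7 numbers: the turn, a rotation vector about the tool's x, y, z as a fraction of full scale, then the shift along the tool's x, y, z as a fraction of full scale, then the opening, from 0 (shut) to 1 (fully open). A call has 1 to 8 rows; each row is the pose to reach, as a shift and turn from the pose commanded when the call began, along the tool's axes at that moment; what a row does not reach only later rows make up. Full scale, the value 1, is 0.4 m for a shift and pi/4 rad for a turn. A row lasts 1/8 s, in which the tool goes at most 62.5 mm and 10.7 degrees, less where a joint would pass 70% of its speed; a pose out of reach is approached as far as the arm can. A call with a number of a shift or a turn outside -1 to 1 is refused whole. A call with a gripper value outside its range is refused whole. The fingers move at their own pace and stop on an object; FORCE is the grip in N (left out, the last holds). Time passes only in rows, so rows that repeat a pose let the fingers close. It gives the time, the measured TCP pose, the force, the opening and the grip force at its end, in the units of the state.
- r.state(): the state, without advancing time (a new reading comes with each control period).
- r.capture(name): name is "side" or "top" or "wrist"; returns the picture (400x640x3 uint8, red, green, blue); there is no depth.
- r.camera_params(name): a dict with "mtx" (3x3 intrinsics, pixels), "rvec" (rotation vector, rad) and "tvec" (3), from world to camera coordinates, as OpenCV has them. Camera axes: x right, y down, z forward; pixel columns grow to the right and rows downward; lengths in m; the calibration is good to about 2 mm. A picture is of the moment at which its call begins: read the wrist's pose just before it. camera_params takes no time and is no camera call; for the wrist camera it gives the pose at the moment of the call.
- r.close_job(): hands the job in; it is judged then, once.
The state is a dict: "clock": time; "joint_positions": joint angles; "dq": joint speeds; "joint_efforts": joint torques, N m; "position": TCP position; "tool_rot": TCP orientation; "wrist_force": force on the tool from outside, world axes, zero at the start; "wrist_torque": the same for the moment, N m; "finger_gap": opening from 0.0 (shut) to 1.0 (fully open); "grasp_force": force on a finger pad.
Only numpy, scipy, OpenCV 4.12 (cv2) and the standard library are available. Lean on these libraries where they do the work, as an engineer would, in place of code of your own. Each camera call takes 0.05 s, during which the arm holds its last target. There are 200 camera calls.

## Task

One key of this interlocked filter selector is latched in; of the three keys standing up, two are worn and rock when their cap is wiggled side to side, and one is firm. Find the firm one by feel and press it right home so that it stays in and the old key pops up. A worn key will not stay in, and the selector must never be left with no key in. Leave the things round it where they stand.

Things in the scene. Friction and masses are not known exactly. Their poses are not given: they have to be found in the camera images.
- bank: filter selector: white housing fixed to the worktop, 130 (x) x 300 (y) x 70 mm high, origin at the centre of its underside, z up, front (vent slits) to -x. Four grey keys stand on it in a row along its y, at x = 0, y = -99, -33, 33, 99 mm; which key is where changes. One is in, 12 mm lower than the rest; of the other three one is firm, two are worn. Caps are 40 mm apart.
- key_a_top (a point): Top centre of key A's flat cap, 60 mm above the housing's top face when up, 48 mm when in. Cap 30 (x) x 26 (y) x 41 mm high on a thin stem; all keys look alike and stand upright. Worn key: the cap rocks along the housing's y about the housing's top face by 0.13 rad each way (5 to 6 mm at mid cap, under 1 N); firm key: gives under 0.5 mm. This point moves with the cap.
- key_b_top (a point): Top centre of key B's flat cap, 60 mm above the housing's top face when up, 48 mm when in. Cap 30 (x) x 26 (y) x 41 mm high on a thin stem; all keys look alike and stand upright. Worn key: the cap rocks along the housing's y about the housing's top face by 0.13 rad each way (5 to 6 mm at mid cap, under 1 N); firm key: gives under 0.5 mm. This point moves with the cap.
- key_c_top (a point): Top centre of key C's flat cap, 60 mm above the housing's top face when up, 48 mm when in. Cap 30 (x) x 26 (y) x 41 mm high on a thin stem; all keys look alike and stand upright. Worn key: the cap rocks along the housing's y about the housing's top face by 0.13 rad each way (5 to 6 mm at mid cap, under 1 N); firm key: gives under 0.5 mm. This point moves with the cap.
- key_d_top (a point): Top centre of key D's flat cap, 60 mm above the housing's top face when up, 48 mm when in. Cap 30 (x) x 26 (y) x 41 mm high on a thin stem; all keys look alike and stand upright. Worn key: the cap rocks along the housing's y about the housing's top face by 0.13 rad each way (5 to 6 mm at mid cap, under 1 N); firm key: gives under 0.5 mm. This point moves with the cap.
- key_a (a joint): how far key A is down, m: 0 up, 0.012 latched in, 0.0155 lower stop. It takes 2 N at first, up to 8 N on the way down, then a hard stop. Any key pressed 5 to 8 mm down frees the latched key, which pops up. A firm key pressed to its stop catches and stays in at 0.012; a worn key never catches and springs back up.
- key_b (a joint): how far key B is down, m: 0 up, 0.012 latched in, 0.0155 lower stop. It takes 2 N at first, up to 8 N on the way down, then a hard stop. Any key pressed 5 to 8 mm down frees the latched key, which pops up. A firm key pressed to its stop catches and stays in at 0.012; a worn key never catches and springs back up.
- key_c (a joint): how far key C is down, m: 0 up, 0.012 latched in, 0.0155 lower stop. It takes 2 N at first, up to 8 N on the way down, then a hard stop. Any key pressed 5 to 8 mm down frees the latched key, which pops up. A firm key pressed to its stop catches and stays in at 0.012; a worn key never catches and springs back up.
- key_d (a joint): how far key D is down, m: 0 up, 0.012 latched in, 0.0155 lower stop. It takes 2 N at first, up to 8 N on the way down, then a hard stop. Any key pressed 5 to 8 mm down frees the latched key, which pops up. A firm key pressed to its stop catches and stays in at 0.012; a worn key never catches and springs back up.
- sample_cup: clear sample cup with a white lid, 62 mm across, 70 mm high, loose bystander on the worktop; origin at the centre of its underside
- timer: white bench timer, 72x64x20 mm, loose bystander on the worktop; origin at the centre of its underside
- canister: upright cylindrical test-strip canister with a cap, 40 mm across, 111 mm high, loose bystander on the worktop; origin at the centre of its underside
- reagent_carton: white upright carton, 50x60x104 mm, loose bystander on the worktop; origin at the centre of its underside

How it is judged:
At the end, for the whole second after the job is handed in: One of the three keys that were up at the start is latched in by itself (more than 10 mm down), and the other three keys, the one first latched among them, are up (less than 3 mm down), all at rest (((value of joint key_b above 0.01 m and value of joint each of key_a, key_c, key_d below 0.003 m) or (value of joint key_c above 0.01 m and value of joint each of key_a, key_b, key_d below 0.003 m) or (value of joint key_d above 0.01 m and value of joint each of key_a, key_b, key_c below 0.003 m)) and velocity of joint each of key_a, key_b, key_c, key_d below 0.01 m/s); the robot touches nothing.
It fails at once if the selector is left with no key in (all four keys less than 3 mm down) (value of joint each of key_a, key_b, key_c, key_d below 0.003 m).
It fails at once if a bystander is pushed more than 30 mm from its place (distance of any of sample_cup, timer, canister, reagent_carton from where it was at the start of the episode above 0.03 m).
It also fails if it takes over 48 s, if anything falls off the work surface, if the arm or the gripper's body presses on something with over 40 N, if the wrist force passes 120 N, or if a joint passes its speed limit or range.

## Working session

There is one attempt and no reset: what is moved stays moved. The work goes in short steps, Python scripts to look and compute and a shell command to move; the robot and the scene stay as the last step left them, time stands still between calls to the robot, and variables do not carry over. Pictures are saved under pics/ and viewed, at most 10 in all, crops included, and the job is handed in when it is done.

```bash
mkdir -p pics
python3 - <<'E'
from station import r
import cv2,numpy as np
s=r.state();print({k:np.round(v,3).tolist() for k,v in s.items()})
for n in("side","top"):
    cv2.imwrite(f"pics/{n}0.png",cv2.cvtColor(r.capture(n),cv2.COLOR_RGB2BGR));p=r.camera_params(n);print(n,p)
E
```

```text
{'clock': 0.0, 'joint_positions': [1.262, 0.322, -0.07, 1.452, 0.023, 1.371, -0.057], 'dq': [0.001, -0.001, 0.0, 0.001, -0.0, -0.001, 0.001], 'joint_efforts': [-0.001, -49.127, -0.404, -31.253, -0.064, 0.044, 0.0], 'position': [0.206, -0.616, 0.291], 'tool_rot': [-3.14, 0.0, 0.323], 'wrist_force': [-0.746, 0.282, 0.43], 'wrist_torque': [0.013, -0.036, 0.007], 'grasp_force': 0.0, 'finger_gap': 0.997}
side {'mtx': array([[361.33664963,   0.        , 323.96936229],
       [  0.        , 361.33664963, 196.09253375],
       [  0.        ,   0.        ,   1.        ]]), 'rvec': array([ 0.72738265, -2.47889046,  1.30520959]), 'tvec': array([0.44771513, 0.28682482, 0.64216662])}
top {'mtx': array([[406.71749328,   0.        , 321.86416403],
       [  0.        , 406.71749328, 200.58380199],
       [  0.        ,   0.        ,   1.        ]]), 'rvec': array([ 2.14800208, -2.14783803,  0.16635645]), 'tvec': array([-0.05827085,  0.55884796,  1.11360445])}
```

View pics/top0.png

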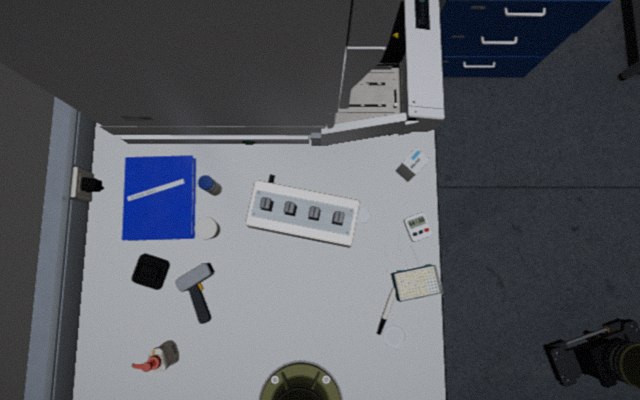

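View pics/side0.png

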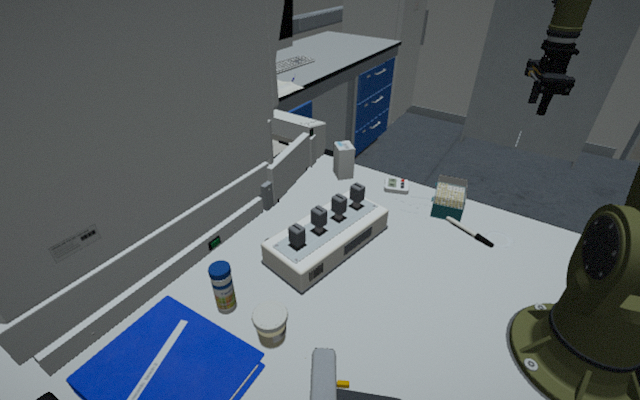

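The top view shows the housing from about (247,181) to (358,245), with keys near (266,204), (290,209), (314,213) and (338,217). The side view shows the same keys at (297,236), (319,218), (339,206) and (357,195). I'll segment the caps and zoom in.

Run:
```python
import cv2,numpy as np
t=cv2.imread("pics/top0.png")[170:255,235:370];s=cv2.imread("pics/side0.png")[170:295,250:400]
a=cv2.resize(t,None,fx=5,fy=5,interpolation=cv2.INTER_CUBIC);cv2.imwrite("pics/tc.png",a)
cv2.imwrite("pics/sc.png",cv2.resize(s,None,fx=4.6,fy=4.6,interpolation=cv2.INTER_CUBIC))
for n,im,o in(("top",t,(235,170)),("side",s,(250,170))):
    g=cv2.cvtColor(im,cv2.COLOR_BGR2GRAY)
    for th in(70,110):
        c,l,st,ce=cv2.connectedComponentsWithStats((g<th).astype(np.uint8))
        for i in range(1,c):
            if st[i,4]>25: print(n,th,st[i,:2]+o,st[i,2:],np.round(ce[i]+o,1))
```

```text
top 70 [269 175] [ 5  8 31] [271.2 178.4]
top 70 [262 201] [11 10 43] [269.  206.4]
top 70 [285 205] [12 11 45] [291.8 211.4]
top 70 [309 211] [11  9 31] [314.8 217. ]
top 70 [332 217] [10  8 26] [335.9 222.1]
top 110 [268 174] [ 7  9 46] [271.2 178.4]
top 110 [260 197] [ 14  15 135] [266.3 204.1]
top 110 [284 201] [ 13  15 135] [289.9 208.5]
top 110 [308 206] [ 13  15 114] [314.  213.4]
top 110 [332 211] [11 15 96] [336.7 218.6]
top 110 [248 226] [102  22 192] [298.9 236.3]
side 70 [264 184] [ 10  26 147] [268.4 197.5]
side 70 [349 187] [ 16  23 226] [356.4 197.6]
side 70 [331 198] [ 16  25 243] [338.4 209.4]
side 70 [311 211] [ 16  25 278] [318.5 222.4]
side 70 [344 227] [ 28  28 223] [357.2 240.6]
side 70 [289 229] [ 17  22 261] [296.7 239.7]
side 70 [262 262] [43 32 59] [284.7 280.2]
side 70 [309 263] [ 14  18 120] [315.7 271.9]
side 110 [250 170] [  57   51 1469] [270.2 187.5]
side 110 [333 170] [ 20  10 152] [343.4 173.6]
side 110 [378 170] [22  7 91] [391.5 172. ]
side 110 [349 183] [ 16  28 300] [356.6 196.3]
side 110 [385 189] [15  4 33] [391.9 190.8]
side 110 [331 194] [ 16  29 322] [338.6 208.2]
side 110 [310 206] [ 18  30 354] [318.5 221.1]
side 110 [262 212] [ 126   83 2197] [322.9 259.1]
side 110 [288 225] [ 18  26 319] [296.5 238.1]
```

View pics/tc.png

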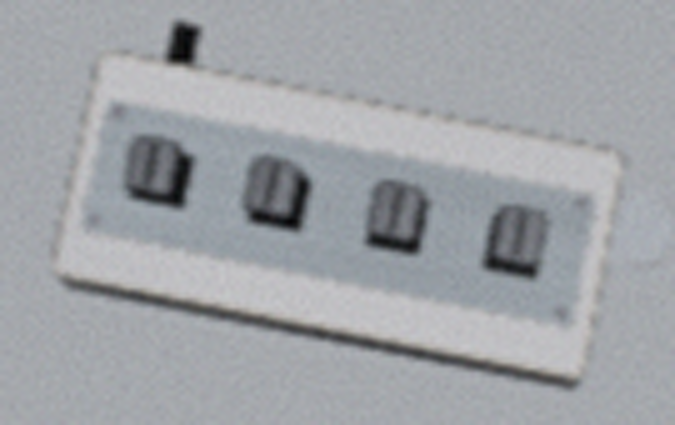

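View pics/sc.png

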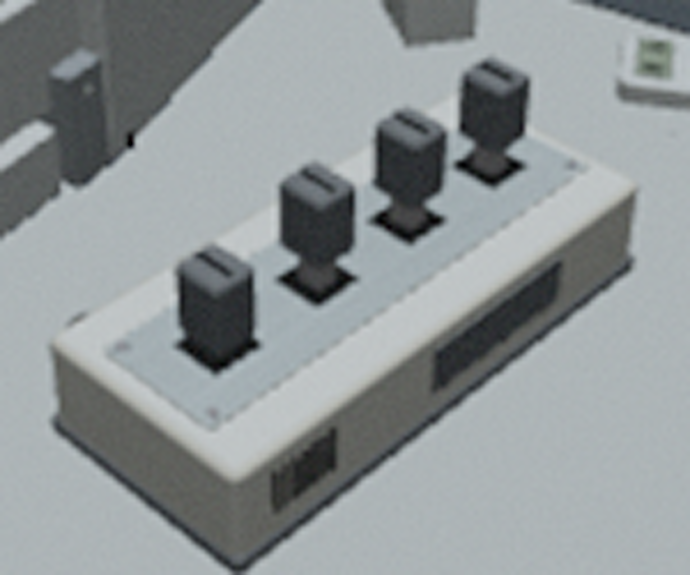

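The +y end key (left in the top view, nearest in the side view) is the latched one; its stem is hidden. The cap tops in the crops are at top (153,168), (272,187), (395,212), (518,235) and side (216,261), (318,181), (412,127), (495,76). The housing's top corners are at (105,57), (618,155), (578,380) and (62,275).

```bash
cat > h.py <<'E'
import cv2,numpy as np
from station import r
def PM(n):
    p=r.camera_params(n);R=cv2.Rodrigues(p["rvec"])[0];return p["mtx"],R,np.array(p["tvec"]).ravel()
def ray(n,uv,z):
    K,R,t=PM(n);d=R.T@np.linalg.inv(K)@np.array([*uv,1]);c=-R.T@t;return c+d*(z-c[2])/d[2]
def tri(n1,a,n2,b):
    P=[];
    for n in(n1,n2):
        K,R,t=PM(n);P.append(K@np.c_[R,t])
    X=cv2.triangulatePoints(P[0],P[1],np.array(a,float).reshape(2,1),np.array(b,float).reshape(2,1)).ravel();return X[:3]/X[3]
E
python3 - <<'E'
from h import *
T=(np.array([(153,168),(272,187),(395,212),(518,235)])+.5)/5-.5+[235,170]
S=(np.array([(216,261),(318,181),(412,127),(495,76)])+.5)/4.6-.5+[250,170]
C=(np.array([(105,57),(618,155),(578,380),(62,275)])+.5)/5-.5+[235,170]
W=np.array([ray("top",c,.07) for c in C]);print(W.round(4),[np.linalg.norm(W[i]-W[i-1]).round(4) for i in range(4)])
m=W.mean(0);a=W[0]+W[3]-W[1]-W[2];print("centre",m,"yaw",np.arctan2(-a[0],a[1]))
u=a/np.linalg.norm(a)
for i,(t,s) in enumerate(zip(T,S)):print(tri("top",t,"side",s).round(4),ray("top",t,.118 if i==0 else .13).round(4),(m+u*(.099-.066*i)).round(4))
E
```

```text
[[ 0.6097  0.1266  0.07  ]
 [ 0.5546 -0.1587  0.07  ]
 [ 0.4306 -0.1352  0.07  ]
 [ 0.4879  0.1473  0.07  ]] [np.float64(0.1235), np.float64(0.2906), np.float64(0.1262), np.float64(0.2882)]
centre [ 0.52070961 -0.00502428  0.07      ] yaw -0.19536495748844876
[0.5401 0.0919 0.1203] [0.5404 0.0922 0.118 ] [0.5399 0.0921 0.07  ]
[0.5282 0.028  0.1301] [0.5287 0.0283 0.13  ] [0.5271 0.0273 0.07  ]
[ 0.5151 -0.0363  0.1285] [ 0.5156 -0.036   0.13  ] [ 0.5143 -0.0374  0.07  ]
[ 0.5031 -0.1005  0.1278] [ 0.5035 -0.1002  0.13  ] [ 0.5015 -0.1021  0.07  ]
```

Triangulated heights are 0.120 for the latched key and 0.128 to 0.130 for the rest, and the spacing is 65 to 66 mm, which agrees with the given sizes. The plan is to lower the shut fingers (19 mm wide along the row) between keys 3 and 4 and push gently each way. First I move over there, well up.

```bash
cat >> h.py <<'E'
from scipy.spatial.transform import Rotation as Ro
U=np.array([.189,.982,0]) # bank y
KEY=dict(k1=(.540,.092),k2=(.5282,.028),k3=(.5152,-.0363),k4=(.503,-.1005))
def go(xyz,yaw=1.381):
    s=r.state();R=Ro.from_euler("xyz",s["tool_rot"]);d=R.inv().apply(np.array(xyz)-s["position"])
    t=(R.inv()*Ro.from_euler("xyz",[np.pi,0,yaw])).as_rotvec()
    print("turn",(t/(np.pi/4)).round(4),"shift",(d/.4).round(4),"pos",np.round(s["position"],4),"rot",np.round(s["tool_rot"],3),"clk",s["clock"])
E
python3 -m pendant '[[0,0,-0.67,0.625,-0.625,0,0.5],[0,0,-0.67,0.625,-0.625,0,0.5],[0,0,-0.67,0.625,-0.625,0,0.2],[0,0,-0.67,0.625,-0.625,0,0],[0,0,-0.67,0.625,-0.625,0,0],[0,0,-0.67,0.625,-0.625,0,0],[0,0,-0.67,0.625,-0.625,0,0],[0,0,-0.67,0.625,-0.625,0,0]]' 10
python3 -c "
from h import *
go([.5091,-.0684,.27])"
```

```text
clock: 1.1
position: [0.3634, -0.3007, 0.2921]
tool_rot: [-3.141, 0.001, 0.848]
wrist_force: [-0.1, -0.6, 0.4]
finger_gap: 0.17
grasp_force: 0.0
turn [-5.000e-04  9.000e-04 -6.781e-01] shift [ 0.6765 -0.1106  0.0547] pos [ 0.3634 -0.3007  0.2921] rot [-3.141e+00  1.000e-03  8.480e-01] clk 1.1
```

```bash
python3 -m pendant '[[0,0,-0.678,0.6765,-0.1106,0.05,0],[0,0,-0.678,0.6765,-0.1106,0.05,0],[0,0,-0.678,0.6765,-0.1106,0.05,0],[0,0,-0.678,0.6765,-0.1106,0.05,0],[0,0,-0.678,0.6765,-0.1106,0.05,0],[0,0,-0.678,0.6765,-0.1106,0.05,0],[0,0,-0.678,0.6765,-0.1106,0.05,0]]'
python3 -c "
from h import *
go([.5091,-.0684,.178])
cv2.imwrite('pics/w1.png',cv2.cvtColor(r.capture('wrist'),cv2.COLOR_RGB2BGR))"
```

```text
clock: 1.98
position: [0.509, -0.0702, 0.2718]
tool_rot: [-3.141, 0.001, 1.378]
wrist_force: [-0.3, -0.5, 0.2]
finger_gap: 0.002
grasp_force: 0.0
turn [-0.0012  0.001  -0.0037] shift [ 0.0047 -0.0005  0.2346] pos [ 0.509  -0.0702  0.2718] rot [-3.141e+00  1.000e-03  1.378e+00] clk 1.975
```

View pics/w1.png

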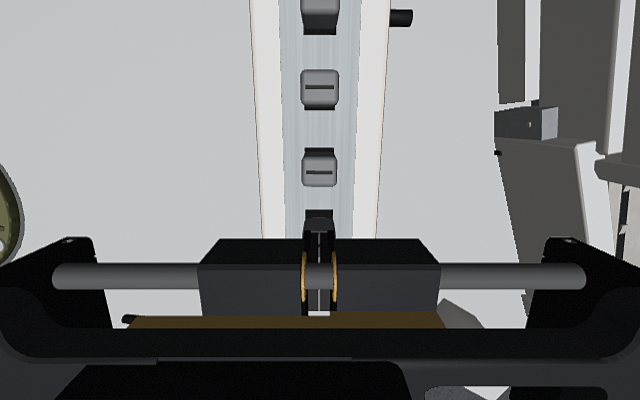

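The wrist view shows the key row running straight up the picture (keys at about (320,10), (320,88), (320,170)), with the shut fingers aligned past key 3, between keys 3 and 4. Lowering now.

```bash
python3 -m pendant '[[0,0,0,0.0047,0,0.08,0],[0,0,0,0.0047,0,0.16,0],[0,0,0,0.0047,0,0.234,0],[0,0,0,0.0047,0,0.234,0],[0,0,0,0.0047,0,0.234,0]]'
python3 -c "
from h import *
go([.5091,-.0684,.178])"
```

```text
clock: 2.65
position: [0.5104, -0.067, 0.1798]
tool_rot: [3.14, 0.0, 1.38]
wrist_force: [0.9, 0.4, 0.3]
finger_gap: 0.006
grasp_force: 0.0
turn [ 0.002   0.0005 -0.0017] shift [-0.0041 -0.0024  0.0045] pos [ 0.5104 -0.067   0.1798] rot [3.14 0.   1.38] clk 2.65
```

```bash
python3 -m pendant '[[0,0,0,0.01,0,0,0],[0,0,0,0.02,0,0,0],[0,0,0,0.02,0,0,0]]'
python3 -m pendant '[[0,0,0,0.005,0,0,0],[0,0,0,0.005,0,0,0]]'
python3 -m pendant '[[0,0,0,0.005,0,0,0],[0,0,0,0.005,0,0,0]]'
python3 -m pendant '[[0,0,0,0.0025,0,0,0],[0,0,0,0.0025,0,0,0]]'
```

```text
clock: 3.02
position: [0.5118, -0.0575, 0.1792]
tool_rot: [3.14, 0.0, 1.383]
wrist_force: [0.6, -0.6, -0.1]
finger_gap: 0.002
grasp_force: 0.1
clock: 3.28
position: [0.5118, -0.0559, 0.1787]
tool_rot: [3.141, 0.0, 1.382]
wrist_force: [0.3, -0.9, -0.4]
finger_gap: 0.0
grasp_force: 0.2
clock: 3.52
position: [0.512, -0.055, 0.1787]
tool_rot: [-3.142, 0.001, 1.381]
wrist_force: [-0.8, -3.9, 1.3]
finger_gap: 0.005
grasp_force: 1.7
clock: 3.78
position: [0.5121, -0.0547, 0.1786]
tool_rot: [-3.141, 0.002, 1.38]
wrist_force: [-0.7, -5.7, 1.1]
finger_gap: 0.006
grasp_force: 2.8
```

Force on key 3 rises stiffly with almost no give, so it looks firm. I'll check key 4 from the same gap for contrast.

```bash
python3 -m pendant '[[0,0,0,-0.025,0,0,0],[0,0,0,-0.05,0,0,0],[0,0,0,-0.0525,0,0,0],[0,0,0,-0.0525,0,0,0]]'
python3 -m pendant '[[0,0,0,-0.005,0,0,0],[0,0,0,-0.005,0,0,0]]'
python3 -m pendant '[[0,0,0,-0.005,0,0,0],[0,0,0,-0.005,0,0,0]]'
python3 -m pendant '[[0,0,0,-0.005,0,0,0],[0,0,0,-0.005,0,0,0]]'
```

```text
clock: 4.28
position: [0.5084, -0.0735, 0.1786]
tool_rot: [-3.142, -0.0, 1.381]
wrist_force: [0.2, 0.5, 0.4]
finger_gap: 0.006
grasp_force: 0.0
clock: 4.53
position: [0.508, -0.0756, 0.1786]
tool_rot: [-3.142, 0.0, 1.382]
wrist_force: [0.5, 0.4, 0.5]
finger_gap: 0.006
grasp_force: 0.0
clock: 4.78
position: [0.5076, -0.0778, 0.1786]
tool_rot: [-3.142, 0.0, 1.381]
wrist_force: [-0.3, 0.2, -0.5]
finger_gap: 0.005
grasp_force: 0.0
clock: 5.03
position: [0.5075, -0.0786, 0.1787]
tool_rot: [3.141, -0.001, 1.382]
wrist_force: [0.0, 3.4, 1.4]
finger_gap: 0.004
grasp_force: 1.7
```

```bash
python3 -m pendant '[[0,0,0,-0.005,0,0,0],[0,0,0,-0.005,0,0,0],[0,0,0,-0.005,0,0,0]]'
python3 -c "
from h import *
cv2.imwrite('pics/s2.png',cv2.cvtColor(r.capture('side'),cv2.COLOR_RGB2BGR));cv2.imwrite('pics/w2.png',cv2.cvtColor(r.capture('wrist'),cv2.COLOR_RGB2BGR))"
python3 -m pendant '[[0,0,0,0.03,0,0,0],[0,0,0,0.055,0,0,0],[0,0,0,0.06,0,0,0],[0,0,0,0.06,0,0,0]]'
python3 -m pendant '[[0,0,0,0.0025,0,0,0],[0,0,0,0.0025,0,0,0]]'
python3 -m pendant '[[0,0,0,0.0025,0,0,0],[0,0,0,0.0025,0,0,0]]'
python3 -m pendant '[[0,0,0,0.0025,0,0,0],[0,0,0,0.0025,0,0,0]]'
python3 -m pendant '[[0,0,0,0.005,0,0,0],[0,0,0,0.005,0,0,0],[0,0,0,0.005,0,0,0]]'
python3 -c "
from h import *
cv2.imwrite('pics/s3.png',cv2.cvtColor(r.capture('side'),cv2.COLOR_RGB2BGR));cv2.imwrite('pics/w3.png',cv2.cvtColor(r.capture('wrist'),cv2.COLOR_RGB2BGR))
L=[cv2.resize(cv2.imread(f'pics/{n}.png')[170:260,280:400],None,fx=3.2,fy=3.2,interpolation=cv2.INTER_CUBIC) for n in('s2','s3')]
M=[cv2.imread(f'pics/{n}.png')[0:300,220:604] for n in('w2','w3')]
cv2.imwrite('pics/cmp.png',np.vstack([np.hstack(L),np.hstack(M)]))"
```

```text
clock: 5.4
position: [0.5073, -0.0791, 0.1788]
tool_rot: [3.141, -0.003, 1.383]
wrist_force: [0.6, 7.3, 1.4]
finger_gap: 0.006
grasp_force: 3.5
clock: 6.0
position: [0.5113, -0.0582, 0.1786]
tool_rot: [-3.142, 0.001, 1.382]
wrist_force: [0.0, 0.7, -0.4]
finger_gap: 0.006
grasp_force: 0.0
clock: 6.25
position: [0.5115, -0.0574, 0.1786]
tool_rot: [3.142, 0.0, 1.381]
wrist_force: [0.3, -0.4, 0.8]
finger_gap: 0.006
grasp_force: 0.2
clock: 6.5
position: [0.5118, -0.0561, 0.1787]
tool_rot: [3.141, 0.0, 1.382]
wrist_force: [0.1, -1.0, 0.3]
finger_gap: 0.007
grasp_force: 0.2
clock: 6.75
position: [0.5119, -0.0554, 0.1787]
tool_rot: [3.141, 0.001, 1.381]
wrist_force: [-0.1, -1.6, 0.0]
finger_gap: 0.006
grasp_force: 0.7
clock: 7.12
position: [0.5121, -0.0547, 0.1786]
tool_rot: [-3.141, 0.002, 1.38]
wrist_force: [-1.5, -4.9, 1.7]
finger_gap: 0.006
grasp_force: 2.6
```

View pics/cmp.png

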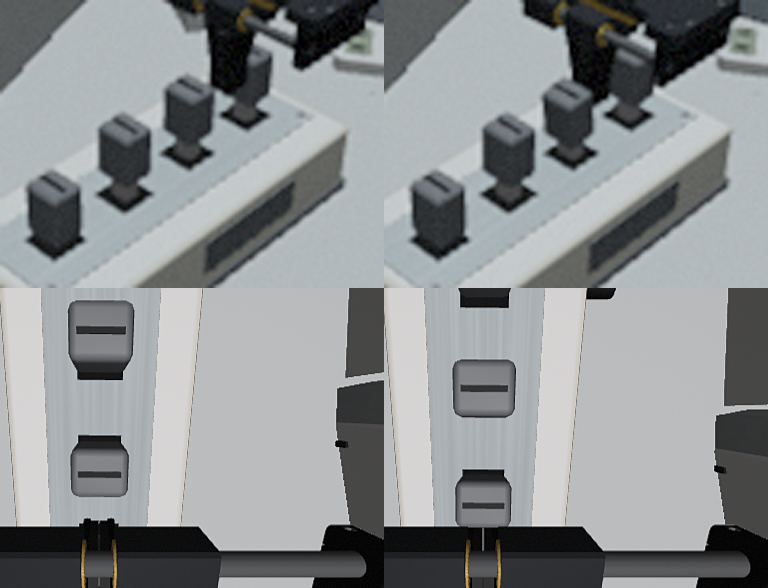

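The side crops suggest key 3's cap shifted from (188,103) to (184,109) when pushed, while key 4 hardly moved. The early "stiffness" of key 3 was its rocking stop. I'll check that numerically.

Run:
```python
from h import *
s0,s2,s3=[cv2.cvtColor(cv2.imread(f"pics/{n}.png"),cv2.COLOR_BGR2GRAY).astype(np.float32) for n in("side0","s2","s3")]
def sh(a,b,x0,y0,x1,y1):
    f=lambda m:cv2.GaussianBlur(cv2.resize(m,None,fx=8,fy=8,interpolation=cv2.INTER_CUBIC),(0,0),3)
    A,B=f(a[y0:y1,x0:x1]),f(b[y0-4:y1+4,x0-4:x1+4]);q=cv2.matchTemplate(B,A,cv2.TM_CCOEFF_NORMED);_,v,_,l=cv2.minMaxLoc(q);return ((np.array(l)/8)-4),round(v,3)
for n,(a,b) in{"0-2":(s0,s2),"0-3":(s0,s3)}.items():
    print(n,"K2",sh(a,b,309,204,329,228),"K3",sh(a,b,329,192,349,214),"K4 right part",sh(a,b,358,184,370,204))
K,R,t=PM("side")
for p in((.515,-.036,.11),(.516,-.031,.11)):
    c=K@(R@np.array(p)+t);print(c[:2]/c[2])
```

```text
0-2 K2 (array([0., 0.]), 0.999) K3 (array([-0.375,  0.25 ]), 0.806) K4 right part (array([0.125, 0.   ]), 0.991)
0-3 K2 (array([0., 0.]), 0.999) K3 (array([-1.75 ,  2.375]), 0.574) K4 right part (array([-3.875,  4.   ]), 0.363)
[338.4493366  203.85950978]
[336.96211706 204.79192886]
```

Key 4's cap moved 0.1 px (under 0.5 mm) under 7 N, so it is firm. Key 3's cap moved about 2 px (about 5 mm) under 1 N or so, so it is worn. Next I back off to the middle of the gap, rise, and go over key 4.

```bash
python3 -m pendant '[[0,0,0,-0.02,0,0,0],[0,0,0,-0.0325,0,0,0],[0,0,0,-0.0325,0,-0.05,0],[0,0,0,-0.0325,0,-0.1,0],[0,0,0,-0.0325,0,-0.1,0]]'
python3 -c "
from h import *
go([.503,-.1005,.206])"
```

```text
clock: 7.85
position: [0.5108, -0.0657, 0.2199]
tool_rot: [3.139, -0.0, 1.382]
wrist_force: [0.2, -0.7, 0.4]
finger_gap: 0.01
grasp_force: 0.0
turn [ 0.0039 -0.0002  0.0007] shift [-0.0892 -0.003   0.0347] pos [ 0.5108 -0.0657  0.2199] rot [ 3.139 -0.     1.382] clk 7.85
```

```bash
python3 -m pendant '[[0,0,0,-0.045,-0.003,0,0],[0,0,0,-0.089,-0.003,0,0],[0,0,0,-0.089,-0.003,0.02,0],[0,0,0,-0.089,-0.003,0.034,0],[0,0,0,-0.089,-0.003,0.034,0]]'
python3 -c "
from h import *
go([.503,-.1005,.206])
a=r.capture('wrist');b=r.capture('side')
cv2.imwrite('pics/w4.png',cv2.cvtColor(np.hstack([a[100:340,200:500],cv2.resize(b[170:260,280:400],(400,300))[:240]]),cv2.COLOR_RGB2BGR))"
```

```text
clock: 8.48
position: [0.5017, -0.0997, 0.2041]
tool_rot: [-3.14, -0.001, 1.383]
wrist_force: [0.1, 0.6, -0.3]
finger_gap: 0.01
grasp_force: 0.0
turn [-0.0021 -0.0008  0.0022] shift [-0.0013  0.0037 -0.0047] pos [ 0.5017 -0.0997  0.2041] rot [-3.140e+00 -1.000e-03  1.383e+00] clk 8.475
```

View pics/w4.png

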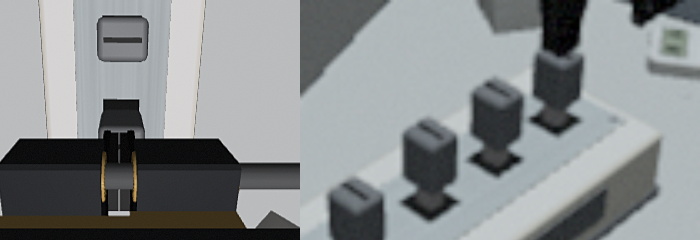

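The picture shows the shut fingertips centred just above key 4 at (558,50). Pressing down.

```bash
python3 -m pendant '[[0,0,0,0,0.003,0.01,0],[0,0,0,0,0.003,0.02,0],[0,0,0,0,0.003,0.03,0],[0,0,0,0,0.003,0.04,0],[0,0,0,0,0.003,0.05,0],[0,0,0,0,0.003,0.055,0],[0,0,0,0,0.003,0.055,0]]'
```

```text
clock: 9.45
position: [0.504, -0.1007, 0.1845]
tool_rot: [3.14, 0.0, 1.382]
wrist_force: [-1.4, 1.4, 10.7]
finger_gap: 0.007
grasp_force: 5.5
```

```bash
python3 -m pendant '[[0,0,0,0,0,0.005,0],[0,0,0,0,0,0.005,0]]'
python3 -m pendant '[[0,0,0,0,0,0.0075,0],[0,0,0,0,0,0.0075,0],[0,0,0,0,0,0.0075,0]]'
python3 -m pendant '[[0,0,0,0,0,0.0075,0],[0,0,0,0,0,0.0075,0],[0,0,0,0,0,0.0075,0]]'
```

```text
clock: 9.7
position: [0.5044, -0.1007, 0.1843]
tool_rot: [3.139, 0.001, 1.382]
wrist_force: [-5.7, 2.1, 21.2]
finger_gap: 0.006
grasp_force: 10.8
clock: 10.07
position: [0.5052, -0.1007, 0.1839]
tool_rot: [3.137, 0.002, 1.382]
wrist_force: [-10.1, 2.9, 36.7]
finger_gap: 0.007
grasp_force: 18.6
clock: 10.45
position: [0.5059, -0.1007, 0.1836]
tool_rot: [3.136, 0.003, 1.382]
wrist_force: [-15.3, 3.5, 52.9]
finger_gap: 0.008
grasp_force: 26.5
```

It is on the hard stop: force rises from 11 to 53 N with no more travel. I'll lift clear and look.

```bash
python3 -m pendant '[[0,0,0,0,0,-0.02,0],[0,0,0,0,0,-0.06,0],[0,0,0,0,0,-0.15,0],[0,0,0,0,0,-0.3,0],[0,0,0,0,0,-0.35,0],[0,0,0,0,0,-0.35,0]]'
python3 - <<'E'
from h import *
b=cv2.cvtColor(r.capture('side'),cv2.COLOR_RGB2BGR);cv2.imwrite("pics/s5.png",b)
cv2.imwrite('pics/s5c.png',cv2.resize(b[170:295,250:400],None,fx=4.6,fy=4.6,interpolation=cv2.INTER_CUBIC))
E
```

```text
clock: 11.2
position: [0.5036, -0.1011, 0.3161]
tool_rot: [3.139, 0.001, 1.381]
wrist_force: [0.2, -0.3, -0.7]
finger_gap: 0.007
grasp_force: 0.0
```

View pics/s5c.png

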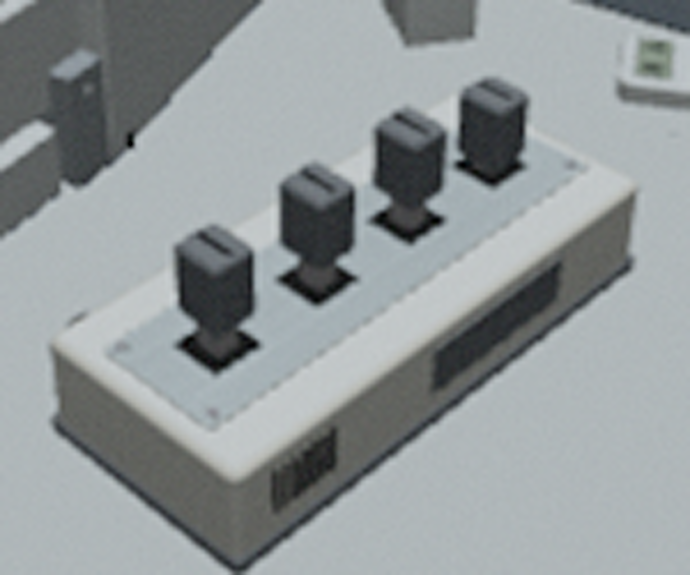

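The far key (key 4, cap at (493,95)) now stays in with its stem hidden. The old key (cap at (216,245)) has popped up with its stem showing, and the robot is clear.

```bash
python3 -c "
from station import r
print(r.close_job())"
```

```text
the job is handed in; nothing more can be done
None
```

The key at the −y end was the firm one: it is pressed home and latched, the old key at the +y end popped up, and the job was handed in at about 11 s with the arm clear; I did not wiggle the key next to the old one, and the hand-in returned no verdict.

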